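# Pack a sprung clamp and hold its bolt head behind the bracket

## Task

Pile the two loose aluminium packing plates squarely, one on the other and flush with the steel pad in front of the bracket, sliding each in under the raised clamp arm and letting go of it. Then reach down into the narrow gap behind the bracket, grasp the hidden square bolt head and turn it until the clamp arm in front bears firmly down on the pile, and hold the bolt there from springing back, so that a workmate can tighten the nut: finish while still gripping the bolt head. Leave the other things on the bench where they are.

Things in the scene. Friction and masses are not known exactly. Their poses are not given: they have to be found in the camera images.
- fixture: fixed clamping fixture. Origin on the bench top; x runs back from the pad to the bracket, y left, z up. In mm: dark base x -100..105, y -90..75, top z 12; grey upright bracket x 30..40, y -65..65, top z 84; grey rear plate x 92..100, y -65..65, top z 74. The 52 mm gap between them is open above and at both sides down to the base
- pad_top (a point): centre of the top face of the steel pad, 24 mm above the bench, axes as the fixture's. The pad is 110 mm (x) by 50 mm (y), the outline of a packing plate, at fixture x -88..22, y 7..57 mm; its far end is 8 mm short of the bracket
- plate_a_mid (a point): centre of a loose aluminium packing plate, 110x50x14 mm (x, y, z of its own axes), 0.14 to 0.28 kg, lying flat on the bench; it can be gripped across its 50 mm width. Its two ends are alike
- plate_b_mid (a point): centre of the other, identical packing plate (either may lie below)
- bolt (a joint): turn of the bolt with the head, nut and arm fast on it, about the fixture's x axis at y -30, z 62 mm. 0.42 rad: arm raised, held on a stop by a spring; 0: arm level, its foot on a pile of two plates. Turning from 0.42 to 0 lowers the arm (left of the bolt seen from the robot). The spring pushes back with 0.11 N m at 0.42, 0.16 N m at 0. Without plates it turns on to -0.35
- bolt_head (a point): square steel bolt head hidden behind the bracket, 28x28 mm over flats, 20 mm thick; origin at its centre, 62 mm above the bench, mid-gap (26 mm from bracket and from rear plate). x: bolt axis, as the fixture's x; y, z: normal to the flats, turning with the bolt; z leans 0.42 rad from upright towards the fixture's -y at the start and is upright at joint 0
- clamp_arm (a point): clamp arm in front of the bracket, a dark bar 14 mm wide, 12 mm thick, fast on the bolt, reaching 70 mm from the bolt axis to fixture +y; origin on the bolt axis at fixture x 12 mm, turning with the joint. It spans fixture x 5..19 mm and overhangs the pad's last 17 mm: plates cannot be lowered straight onto the pad but are slid in beneath it towards the bracket
- foot_of_arm (a point): underside of the arm's round rubber foot (13 mm across), 62 mm from the bolt axis and 10 mm below it: 78 mm above the bench with the arm raised, 52 mm when it stands on two plates
- tape_roll: bystander: brown roll of packing tape lying flat, 114 mm across, 48 mm high; origin at the centre of its underside
- glue_bottle: bystander: white squeeze bottle with a pointed red cap, 42 mm across, 121 mm tall; origin at the centre of its underside
- mug: bystander: white mug, 81 mm across, 97 mm tall; origin under its middle
- screwdriver: bystander: screwdriver with a dark red handle, 201x26x26 mm, lying; origin under its middle
- box_cutter: bystander: orange snap-blade cutter, 158x21x17 mm, lying; origin under its middle
- marker: bystander: white felt marker with a dark cap, 147x18x20 mm, lying; origin under its middle
Mind the look-alikes: they are no part of the job. What is shaped like the part that bears plate_b_mid but green is not meant.

How it is judged:
On the way, in this order (a step that is already met when the one before it is completed fails the run):
1. one packing plate lies squarely on the pad, let go (((x of plate_a_mid in the frame of pad_top between -0.007 and 0.007 m and y of plate_a_mid in the frame of pad_top between -0.007 and 0.007 m and z of plate_a_mid in the frame of pad_top between 0.004 and 0.01 m and angle between the x axis of plate_a_mid and the x axis of pad_top, either way round below 0.12 rad and contact force between the fingers and plate_a below 0.1 N) or (x of plate_b_mid in the frame of pad_top between -0.007 and 0.007 m and y of plate_b_mid in the frame of pad_top between -0.007 and 0.007 m and z of plate_b_mid in the frame of pad_top between 0.004 and 0.01 m and angle between the x axis of plate_b_mid and the x axis of pad_top, either way round below 0.12 rad and contact force between the fingers and plate_b below 0.1 N))), for 0.2 s.
2. both plates are piled squarely on the pad and let go, the clamp arm still raised (((x of plate_a_mid in the frame of pad_top between -0.007 and 0.007 m and y of plate_a_mid in the frame of pad_top between -0.007 and 0.007 m and z of plate_a_mid in the frame of pad_top between 0.004 and 0.01 m and angle between the x axis of each of plate_a_mid, plate_b_mid and the x axis of pad_top, either way round below 0.12 rad and x of plate_b_mid in the frame of pad_top between -0.007 and 0.007 m and y of plate_b_mid in the frame of pad_top between -0.007 and 0.007 m and z of plate_b_mid in the frame of pad_top between 0.018 and 0.024 m) or (x of plate_b_mid in the frame of pad_top between -0.007 and 0.007 m and y of plate_b_mid in the frame of pad_top between -0.007 and 0.007 m and z of plate_b_mid in the frame of pad_top between 0.004 and 0.01 m and angle between the x axis of each of plate_b_mid, plate_a_mid and the x axis of pad_top, either way round below 0.12 rad and x of plate_a_mid in the frame of pad_top between -0.007 and 0.007 m and y of plate_a_mid in the frame of pad_top between -0.007 and 0.007 m and z of plate_a_mid in the frame of pad_top between 0.018 and 0.024 m)) and contact force between the fingers and plate_a below 0.1 N and contact force between the fingers and plate_b below 0.1 N and value of joint bolt above 0.3 rad), for 0.2 s.
3. the bolt head is gripped and the arm bears on the pile (contact force between the fingers and square_head above 5 N and value of joint bolt between -0.09 and 0.09 rad and (contact force between rubber_foot and plate_a above 1.5 N or contact force between rubber_foot and plate_b above 1.5 N)), for 0.2 s.
At the end, for the whole second after the job is handed in: Through the last second: both plates piled on the pad, centres within 7 mm of its centre each way, turned under 0.12 rad, not touched by the fingers; fingers on the bolt head with over 5 N; bolt within 0.09 rad of 0; clamp arm pressing on the pile with over 1.5 N (all of step 3 and ((x of plate_a_mid in the frame of pad_top between -0.007 and 0.007 m and y of plate_a_mid in the frame of pad_top between -0.007 and 0.007 m and z of plate_a_mid in the frame of pad_top between 0.004 and 0.01 m and angle between the x axis of each of plate_a_mid, plate_b_mid and the x axis of pad_top, either way round below 0.12 rad and x of plate_b_mid in the frame of pad_top between -0.007 and 0.007 m and y of plate_b_mid in the frame of pad_top between -0.007 and 0.007 m and z of plate_b_mid in the frame of pad_top between 0.018 and 0.024 m) or (x of plate_b_mid in the frame of pad_top between -0.007 and 0.007 m and y of plate_b_mid in the frame of pad_top between -0.007 and 0.007 m and z of plate_b_mid in the frame of pad_top between 0.004 and 0.01 m and angle between the x axis of each of plate_b_mid, plate_a_mid and the x axis of pad_top, either way round below 0.12 rad and x of plate_a_mid in the frame of pad_top between -0.007 and 0.007 m and y of plate_a_mid in the frame of pad_top between -0.007 and 0.007 m and z of plate_a_mid in the frame of pad_top between 0.018 and 0.024 m)) and contact force between the fingers and plate_a below 0.1 N and contact force between the fingers and plate_b below 0.1 N); the arm keeps its last pose, push and grip.
It fails at once if one of the six bystanders is moved by more than 40 mm (distance of any of tape_roll, glue_bottle, mug, screwdriver, box_cutter, marker from where it was at the start of the episode above 0.04 m).
It also fails if it takes over 64 s, if anything falls off the work surface, if the arm or the gripper's body presses on something with over 40 N, if the wrist force passes 120 N, or if a joint passes its speed limit or range.

## Robot

A 7-joint arm with a two-finger parallel gripper is mounted at the origin on a cart in front of the work surface, level with it; the furniture and walls round the work are solid. World frame = base frame: x ahead of the robot, y to its left, z up, the work surface at z = 0. Lengths are in m, angles in rad, forces in N, time in s.
With the tool pointing down it reaches from about 0.4 to 0.85 m from the base axis. Payload 10.4 kg.
Tool frame: the origin (TCP) lies on the centre line of the jaws, within the pads' length; the fingertips stand 8 mm ahead of it and the grasp point (between the pads) lies 11 mm behind it (r.finger_overhang is the distance from the TCP to the fingertips, in m); z points along the fingers, y is the line along which they close (so a half turn about z gives the same grasp; the last joint's range is limited). The gripper opens to 87 mm and grips with 3 to 60 N. Pads are 19 mm wide; open, the fingers measure 117 mm over their backs; the gripper's body (75 mm by 190 mm) begins 51 mm behind the grasp point.
Start: joints at [-1.25, 0.332, -0.065, 1.46, 0.022, 1.35, -0.088], TCP at [0.211, 0.588, 0.231] pointing down, gripper open.
Joint ranges: [-2.6, 2.6], [-0.5, 2.12], [-1.47, 1.34], [0.16, 2.42], [-1.27, 4.41], [0.06, 2.06], [-2.6, 2.6]. Speed limits (rad/s): [2.22, 2.22, 2.79, 2.79, 3.14, 3.14, 3.14].

## Interface

Orientations are given as a unit quaternion [x, y, z, w].
In Python, from bench import r, vision gives the robot as it stands.
- The arm moves only by the tool drive_tool, never from a script. Its argument "series" is a list of rows, each a list of 2 entries, a list of its own where there are three numbers: the shift along the world's x, y, z in cm, then the turn about the world's z in degrees. A call has exactly 10 rows; each row shifts and turns the commanded pose from where the row before left it; what a row does not reach is not made up. A row lasts 1/8 s, in which the tool goes at most 62.5 mm and 10.7 degrees, less where a joint would pass 70% of its speed; a pose out of reach is approached as far as the arm can. A call with a gripper value outside its range is refused whole. "hand" is the closure, from 0 (fully open) to 1 (shut), set as the call begins (left out, the last holds). The fingers move at their own pace and stop on an object; "newtons" is the grip in N (left out, the last holds). Time passes only in rows, so rows that do not move let the fingers close, or fill a call up. It gives the time, the measured TCP pose, the force, the opening and the grip force at its end, in the units of the state.
- r.read_state(): the state, without advancing time (a new reading comes with each control period).
- vision.camera(name): name is "scene" or "side" or "wrist"; returns a dict with "color" (400x640x3 uint8, red, green, blue), "intrinsics" (3x3 intrinsics, pixels), "R" (3x3) and "t" (3): a world point X has camera coordinates R X + t; the wrist camera has in their place "mount" (4x4, takes a point from camera to tool coordinates, whose origin is the TCP and whose axes are the flange's). Camera axes: x right, y down, z forward; pixel columns grow to the right and rows downward; lengths in m; the calibration is good to about 2 mm. A picture is of the moment at which its call begins: read the wrist's pose just before it. There is no depth.
- r.close_job(): hands the job in; it is judged then, once.
The state is a dict: "time": time; "joint_positions": joint angles; "joint_vel": joint speeds; "joint_torque": joint torques, N m; "ee_pos": TCP position; "eef_rot": TCP orientation; "ft_force": force on the tool from outside, world axes, zero at the start; "torque": the same for the moment, N m; "width": finger opening in m; "grip_force": force on a finger pad.
Only numpy, scipy, OpenCV 4.12 (cv2) and the standard library are available. Lean on these libraries where they do the work, as an engineer would, in place of code of your own. Each camera call takes 0.05 s, during which the arm holds its last target. There are 200 camera calls.

## Working session

There is one attempt and no reset: what is moved stays moved. The work goes in short steps, Python scripts to look and compute and a tool call to move; the robot and the scene stay as the last step left them, time stands still between calls to the robot, and variables do not carry over. Pictures are saved under pics/ and viewed, at most 10 in all, crops included, and the job is handed in when it is done.

Besides the shell and the picture viewer there is one more tool, called after "Emit:" as name([rows], argument=value, ...), one row to a line, values as JSON. drive_tool: Moves the arm, as the interface text tells. Its arguments: {"type":"object","properties":{"series":{"type":"array"},"hand":{"type":"number"},"newtons":{"type":"number"}},"required":["series"]}

```bash
mkdir -p pics; ls; python3 - <<'E'
from bench import r, vision
import cv2,numpy as np
s=r.read_state();print({k:np.round(v,3) for k,v in s.items()})
for n in ['scene','side']:
    c=vision.camera(n);cv2.imwrite(f'pics/{n}0.png',c['color'][:,:,::-1])
    print(n,c['intrinsics'].tolist(),np.round(c['R'],4).tolist(),c['t'].tolist())
    np.savez(f'{n}.npz',K=c['intrinsics'],R=c['R'],t=c['t'])
E
```

```text
pics
{'time': np.float64(0.0), 'joint_positions': array([-1.25 ,  0.333, -0.065,  1.461,  0.022,  1.35 , -0.089]), 'joint_vel': array([ 0.   , -0.002, -0.002,  0.   , -0.001, -0.   , -0.001]), 'joint_torque': array([ 0.0000e+00, -6.2325e+01,  2.5000e-02, -3.8991e+01, -6.1000e-02,
        4.0000e-02,  0.0000e+00]), 'ee_pos': array([0.211, 0.588, 0.23 ]), 'eef_rot': array([ 0.171,  0.985, -0.001, -0.   ]), 'ft_force': array([-0.254,  0.881,  1.032]), 'torque': array([-0.003,  0.009,  0.   ]), 'grip_force': np.float64(0.0), 'width': np.float64(0.087)}
scene [[394.0390695610694, 0.0, 318.54979880259543], [0.0, 394.0390695610694, 203.80772635126561], [0.0, 0.0, 1.0]] [[0.7385, -0.6742, -0.0012], [-0.5175, -0.5657, -0.642], [0.4322, 0.4748, -0.7667]] [-0.41934341713618517, 0.3270689961467079, 0.9895793167858037]
side [[520.9912107537748, 0.0, 326.7152151946282], [0.0, 520.9912107537748, 208.11403026838528], [0.0, 0.0, 1.0]] [[-0.8617, -0.5073, 0.0111], [-0.3414, 0.5635, -0.7523], [0.3753, -0.652, -0.6588]] [0.48287752226605724, 0.23875065342788468, 1.3537151824831317]
```

View pics/scene0.png

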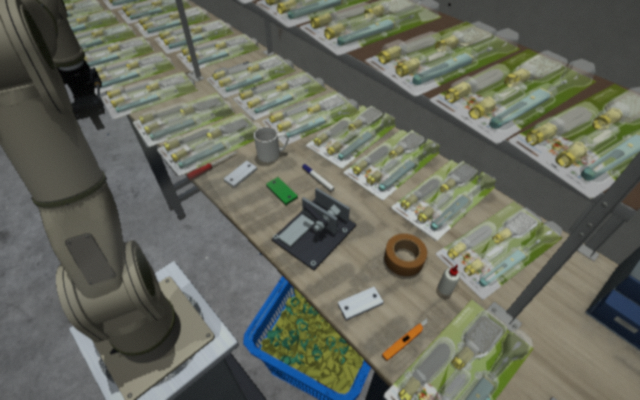

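View pics/side0.png

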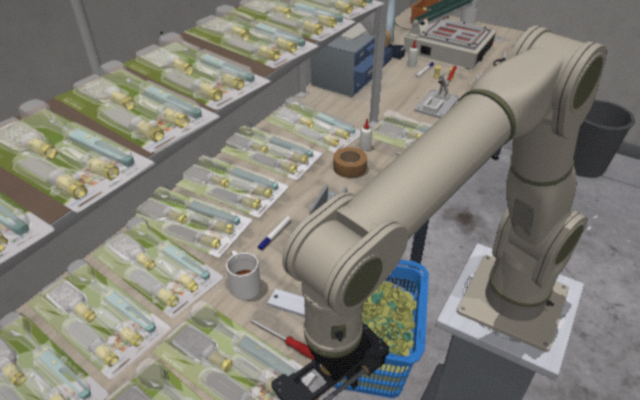

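The scene shows these candidates for plates: white/silver at (240,173), white/silver at (360,303), and a green look-alike at (282,190), which is not wanted. The fixture is at about (313,230). I'll check the choice in one crop of this area and get approximate positions.

```bash
cat > h.py <<'E'
import numpy as np,cv2
from bench import r,vision
from scipy.spatial.transform import Rotation as Ro
def ray(K,R,t,p,z):
    d=R.T@np.linalg.inv(K)@np.r_[p,1.]; o=-R.T@t
    return o+d*(z-o[2])/d[2]
def fixed(n,p,z):
    c=np.load(n+'.npz');return ray(c['K'],c['R'],c['t'],p,z)
def wristshot(name):
    s=r.read_state();c=vision.camera('wrist')
    cv2.imwrite(f'pics/{name}.png',c['color'][:,:,::-1])
    Rt=Ro.from_quat(s['eef_rot']).as_matrix();M=c['mount']
    Rc=Rt@M[:3,:3];tc=Rt@M[:3,3]+s['ee_pos']
    np.savez(f'{name}.npz',K=c['intrinsics'],R=Rc.T,t=-Rc.T@tc)
    return c
def proj(n,X):
    c=np.load(n+'.npz');q=c['K']@(c['R']@np.array(X)+c['t']);return q[:2]/q[2]
E
python3 - <<'E'
from h import *
for nm,p,z in [('A',(240,173),.014),('B',(360,303),.014),('green',(282,190),.014),('fix',(313,230),.02),('screwdr',(205,169),.01),('mug',(266,145),.05),('marker',(318,177),.01),('tape',(405,255),.02),('glue',(448,283),.05),('cutter',(405,341),.01),('plB corners',(338,304),.014),('',(377,289),.014),('',(383,303),.014),('',(345,319),.014),('pl A',(225,181),.014),('',(248,161),.014)]:
    print(nm,np.round(fixed('scene',p,z),3))
im=cv2.imread('pics/scene0.png')[140:350,210:440]
cv2.imwrite('pics/crop0.png',cv2.resize(im,None,fx=2.8,fy=2.8,interpolation=cv2.INTER_CUBIC))
c=wristshot('w0');print(np.round(np.linalg.inv(np.eye(4))[:1],1), np.round(c['mount'],3).tolist(),c['intrinsics'].tolist())
E
```

```text
A [0.485 0.303 0.014]
B [ 0.441 -0.299  0.014]
green [0.541 0.147 0.014]
fix [ 0.505 -0.044  0.02 ]
screwdr [0.409 0.403 0.01 ]
mug [0.614 0.321 0.05 ]
marker [0.669 0.114 0.01 ]
tape [ 0.639 -0.285  0.02 ]
glue [ 0.636 -0.425  0.05 ]
cutter [ 0.452 -0.442  0.01 ]
plB corners [ 0.397 -0.262  0.014]
 [ 0.504 -0.302  0.014]
 [ 0.486 -0.339  0.014]
 [ 0.382 -0.303  0.014]
pl A [0.427 0.306 0.014]
 [0.539 0.332 0.014]
[[1. 0. 0. 0.]] [[0.001, -0.958, -0.288, 0.08], [1.0, 0.001, 0.001, 0.001], [-0.001, -0.288, 0.958, -0.154], [0.0, 0.0, 0.0, 1.0]] [[291.11565431383696, 0.0, 321.02036014808914], [0.0, 291.11565431383696, 196.6977285924361], [0.0, 0.0, 1.0]]
```

View pics/crop0.png

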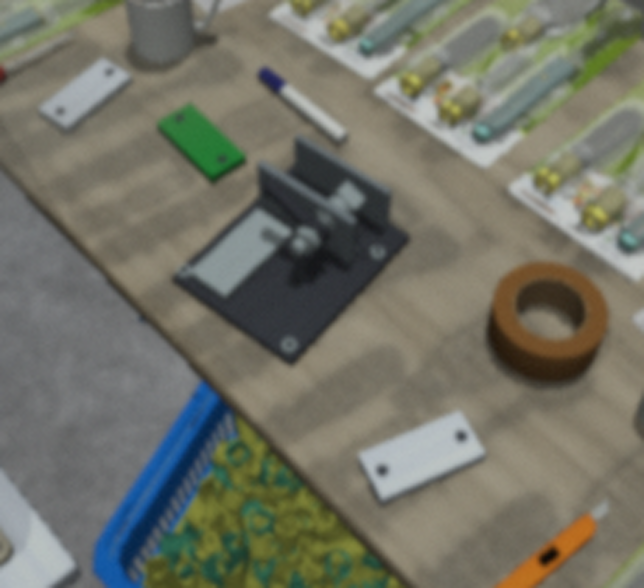

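Emit:
drive_tool([
  [[2.1, -4.6, 0.7], 2],
  [[2.1, -4.6, 0.7], 2],
  [[2.1, -4.6, 0.7], 2],
  [[2.1, -4.6, 0.7], 2],
  [[2.1, -4.6, 0.7], 2],
  [[2.1, -4.6, 0.7], 2],
  [[2.1, -4.6, 0.7], 2],
  [[2.1, -4.6, 0.7], 2],
  [[2.1, -4.6, 0.7], 2],
  [[2.1, -4.6, 0.7], 2],
], hand=0, newtons=30)

```text
time: 1.4
ee_pos: [0.421, 0.1268, 0.3008]
eef_rot: [-0.003, 1.0, 0.0, 0.0]
ft_force: [0.5, 0.6, -0.3]
width: 0.0868
grip_force: 0.0
```

```bash
python3 - <<'E'
from h import *
wristshot('w1')
s=r.read_state();print(s['ee_pos'],s['eef_rot'],s['time'])
for p in [(272.5,239.3),(314.3,269.3),(355.7,225)]: print(fixed('scene',p,.012))
E
```

```text
[0.42368868 0.12036138 0.3018498 ] [-3.28610341e-04  9.99999387e-01 -2.45230871e-04  1.02825164e-03] 1.45
[0.39838035 0.01543462 0.012     ]
[ 0.42154043 -0.14272994  0.012     ]
[ 0.61684266 -0.11317206  0.012     ]
```

View pics/w1.png

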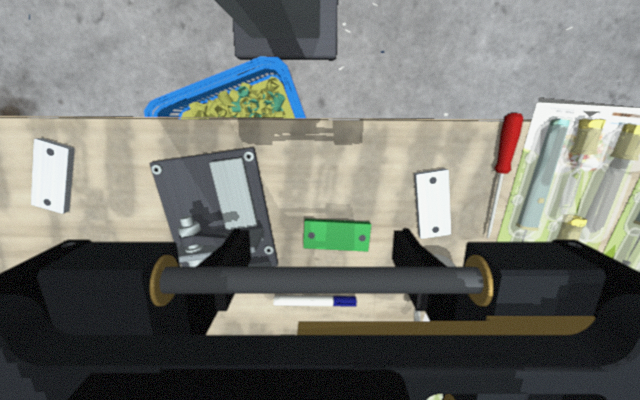

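Wrist view: plate A at (433,203), plate B at (52,175), green one at (337,236) (ignored), pad at (233,193) on the fixture. I'll rectify and fit rectangles.

```bash
cat >> h.py <<'E'
def rect(n,cx,cy,z,half=.09,s=2000,thr=None):
    "top view at plane z: px = column <- x, row <- y (world), origin cx-half"
    c=np.load(n+'.npz');H=c['K']@np.c_[c['R'][:,0],c['R'][:,1],c['R'][:,2]*z+c['t']]
    A=np.array([[1/s,0,cx-half],[0,1/s,cy-half],[0,0,1]])
    N=int(2*half*s)
    return cv2.warpPerspective(cv2.imread(f'pics/{n}.png'),H@A,(N,N),flags=cv2.INTER_CUBIC|cv2.WARP_INVERSE_MAP)
def fitplate(n,cx,cy,z,thr=None,half=.09,s=2000):
    im=cv2.cvtColor(rect(n,cx,cy,z,half,s),cv2.COLOR_BGR2GRAY)
    if thr is None:
        thr,_=cv2.threshold(im,0,255,cv2.THRESH_OTSU)
    b=cv2.morphologyEx((im>thr).astype(np.uint8),cv2.MORPH_CLOSE,np.ones((15,15)))
    b=cv2.morphologyEx(b,cv2.MORPH_OPEN,np.ones((25,25)))
    cs,_=cv2.findContours(b,cv2.RETR_EXTERNAL,cv2.CHAIN_APPROX_NONE)
    for q in sorted(cs,key=cv2.contourArea)[::-1][:2]:
        (x,y),(w,h),a=cv2.minAreaRect(q)
        if h>w:a+=90;w,h=h,w
        a=(a+90)%180-90
        print(n,'thr',thr,'centre',np.round([x/s+cx-half,y/s+cy-half],4),'mm',round(w/s*1e3,1),round(h/s*1e3,1),'yaw',round(a,2))
    return im,b
E
python3 - <<'E'
from h import *
ims=[]
P={'A':((433,203),.014),'B':((52,175),.014),'pad':((233,193),.024)}
c=np.load('w1.npz')
for k,(p,z) in P.items():
    X=ray(c['K'],c['R'],c['t'],p,z);print(k,X)
    for t in ([215,None] if k!='pad' else [100,115,130,None]):
        im,b=fitplate('w1',X[0],X[1],z,t)
    ims.append(np.hstack([im,b*255]))
cv2.imwrite('pics/r1.png',cv2.resize(np.vstack(ims),None,fx=.5,fy=.5))
for nm,p in [('base(-100,75)',(254,147)),('base(-100,-90)',(150,163))]:print(nm,ray(c['K'],c['R'],c['t'],p,.012))
E
```

```text
A [0.48315858 0.30691362 0.014     ]
w1 thr 215 centre [0.4867 0.3089] mm 109.1 49.7 yaw 9.46
w1 thr 119.0 centre [0.4829 0.3067] mm 179.5 179.5 yaw -90.0
B [ 0.44190303 -0.28675032  0.014     ]
w1 thr 215 centre [ 0.4449 -0.296 ] mm 109.5 55.1 yaw -17.77
w1 thr 116.0 centre [ 0.4417 -0.287 ] mm 179.5 179.5 yaw -90.0
pad [ 0.46595737 -0.0066768   0.024     ]
w1 thr 100 centre [ 0.4657 -0.0069] mm 179.5 179.5 yaw -90.0
w1 thr 100 centre [ 0.4687 -0.0067] mm 110.8 53.0 yaw 7.77
w1 thr 115 centre [ 0.4657 -0.0069] mm 179.5 179.5 yaw -90.0
w1 thr 115 centre [ 0.4686 -0.0067] mm 110.0 51.9 yaw 7.77
w1 thr 130 centre [0.4657 0.0491] mm 179.5 67.5 yaw 0.0
w1 thr 130 centre [ 0.4686 -0.0067] mm 109.3 51.5 yaw 7.68
w1 thr 129.0 centre [0.4657 0.0491] mm 179.5 67.5 yaw 0.0
w1 thr 129.0 centre [ 0.4686 -0.0067] mm 109.3 51.5 yaw 7.68
base(-100,75) [0.39695358 0.0270168  0.012     ]
base(-100,-90) [ 0.42247162 -0.13375109  0.012     ]
```

View pics/r1.png

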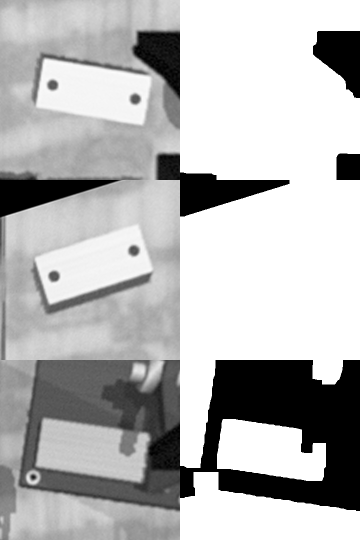

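```bash
python3 - <<'E'
from h import *
wristshot('w2')
s=r.read_state();print(s['ee_pos'],s['eef_rot'],s['joint_vel'].round(3))
fitplate('w2',.485,.306,.014,215);fitplate('w2',.4449,-.296,.014,215)
for h in (.07,.075):fitplate('w2',.4686,-.0067,.024,122,h)
E
```

```text
[0.42262629 0.12343553 0.30143156] [8.52516380e-04 9.99999320e-01 1.54700041e-04 7.80449537e-04] [-0.041  0.013 -0.094  0.018 -0.04  -0.014 -0.111]
w2 thr 215 centre [0.487  0.3091] mm 109.5 50.1 yaw 9.46
w2 thr 215 centre [ 0.4452 -0.2959] mm 109.6 54.8 yaw -17.88
w2 thr 122 centre [ 0.4686 -0.0067] mm 109.6 51.8 yaw 7.78
w2 thr 122 centre [0.4684 0.0388] mm 139.5 48.0 yaw 0.0
w2 thr 122 centre [ 0.4686 -0.0067] mm 109.6 51.8 yaw 7.78
w2 thr 122 centre [0.4684 0.0408] mm 149.5 54.0 yaw 0.0
```

Emit:
drive_tool([
  [[0.7, 3.0, -3.5], 2],
  [[0.7, 3.0, -3.5], 2],
  [[0.7, 3.0, -3.5], 2],
  [[0.7, 3.0, -3.5], 2],
  [[0.7, 3.0, -3.5], 1],
  [[0.7, 2.7, -3.0], 0.5],
  [[0.3, 0, -2.6], 0],
  [[0, 0, -1.0], 0],
  [[0, 0, 0], 0],
  [[0, 0, 0], 0],
])

```text
time: 2.75
ee_pos: [0.4661, 0.3057, 0.0607]
eef_rot: [-0.085, 0.996, 0.001, 0.001]
ft_force: [-0.0, 0.3, 1.1]
width: 0.0871
grip_force: 0.0
```

```bash
python3 - <<'E'
from h import *
wristshot('w3')
s=r.read_state();print(s['time'],s['ee_pos'],s['eef_rot'],s['joint_vel'].round(3),s['ft_force'])
fitplate('w3',.487,.309,.014,215,.07)
E
```

```text
2.8 [0.46618186 0.30575825 0.06082797] [-8.52457879e-02  9.96359467e-01  6.68038216e-04  7.22052728e-04] [-0.     0.002  0.     0.    -0.003 -0.002  0.002] [-0.12525004 -0.65872234  0.14915689]
w3 thr 215 centre [0.4834 0.3084] mm 49.5 39.0 yaw -81.12
```

Emit:
drive_tool([
  [[0, 0, -1.0], 0],
  [[0, 0, -1.0], 0],
  [[0, 0, -1.0], 0],
  [[0, 0, -0.8], 0],
  [[0, 0, -0.6], 0],
  [[0, 0, -0.4], 0],
  [[0, 0, -0.2], 0],
  [[0, 0, 0], 0],
  [[0, 0, 0], 0],
  [[0, 0, 0], 0],
])

```text
time: 4.05
ee_pos: [0.4658, 0.3056, 0.0098]
eef_rot: [-0.085, 0.996, 0.0, 0.0]
ft_force: [-0.7, -0.5, 0.7]
width: 0.0868
grip_force: 0.0
```

Emit:
drive_tool([
  [[0, 0, 0], 0],
  [[0, 0, 0], 0],
  [[0, 0, 0], 0],
  [[0, 0, 0], 0],
  [[0, 0, 0], 0],
  [[0, 0, 0], 0],
  [[0, 0, 0], 0],
  [[0, 0, 1], 0],
  [[0, 0, 2], 0],
  [[0, 0, 2], 0],
], hand=1, newtons=40)

```text
time: 5.3
ee_pos: [0.4655, 0.3055, 0.0605]
eef_rot: [-0.085, 0.996, 0.0, -0.0]
ft_force: [0.4, 0.3, -2.2]
width: 0.0498
grip_force: 40.0
```

```bash
python3 - <<'E'
from h import *
s=r.read_state();print({k:np.round(v,4) for k,v in s.items() if k[0]!='j'})
E
```

```text
{'time': np.float64(5.3), 'ee_pos': array([0.4655, 0.3055, 0.0605]), 'eef_rot': array([-8.540e-02,  9.963e-01,  1.000e-04, -1.000e-04]), 'ft_force': array([ 0.3636,  0.2506, -2.2079]), 'torque': array([ 0.0226,  0.1482, -0.0189]), 'grip_force': np.float64(39.9559), 'width': np.float64(0.0498)}
```

Emit:
drive_tool([
  [[-0.2, -1.0, 4.0], 0],
  [[-0.6, -4.0, 2.0], -0.5],
  [[-0.6, -4.5, 0], -0.5],
  [[-0.7, -4.5, 0], -0.5],
  [[-0.7, -4.5, 0], -0.5],
  [[-0.7, -4.5, 0], 0],
  [[-0.7, -4.5, 0], 0],
  [[-0.6, -3.5, -1.0], 0],
  [[0, -1.0, -1.0], 0],
  [[0, 0, 0], 0],
])

```text
time: 6.55
ee_pos: [0.4173, -0.0145, 0.0993]
eef_rot: [-0.068, 0.998, 0.0, -0.0]
ft_force: [-0.1, 0.6, -1.4]
width: 0.0496
grip_force: 40.0
```

```bash
python3 - <<'E'
from h import *
wristshot('w4')
s=r.read_state();print({k:np.round(v,4) for k,v in s.items() if k[0]!='j'})
E
```

```text
{'time': np.float64(6.6), 'ee_pos': array([ 0.4177, -0.0138,  0.0997]), 'eef_rot': array([-6.820e-02,  9.977e-01,  1.000e-04, -2.000e-04]), 'ft_force': array([ 0.2675, -0.2244, -2.7348]), 'torque': array([ 0.0927,  0.0634, -0.007 ]), 'grip_force': np.float64(39.9558), 'width': np.float64(0.0496)}
```

View pics/w4.png

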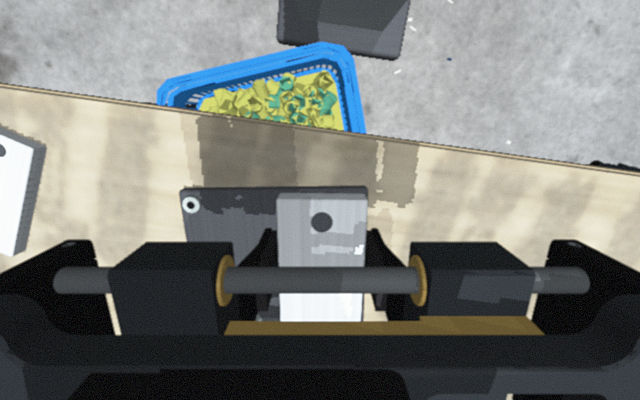

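The plate is held at (320,260), over the pad. The base's front corners show at (181,190) and (368,186), so I'll use them to check the pad estimate.

```bash
python3 - <<'E'
from h import *
a=np.radians(7.75);Rz=np.array([[np.cos(a),-np.sin(a)],[np.sin(a),np.cos(a)]]);p=np.array([.4686,-.0076])
c=np.load('w4.npz')
for f,px in [((-100,75),(368,186)),((-100,-90),(180.5,190))]:
    X=p+Rz@(np.array(f)-[-33,32])/1e3
    print(f,'pred px',proj('w4',[*X,.012]),'pred',X,'meas',ray(c['K'],c['R'],c['t'],px,.012)[:2])
for px in [(277,196),(366,194),(322,222)]: print('plate',ray(c['K'],c['R'],c['t'],px,.0997-.0098+.014)[:2])
g=np.array([-.0218,0]);
E
```

```text
(-100, 75) pred px [369.67688798 187.34562324] pred [0.39641339 0.02597222] meas [0.39543689 0.02433354]
(-100, -90) pred px [176.82723155 187.22368327] pred [ 0.4186638  -0.13752065] meas [ 0.42072416 -0.13441317]
plate [ 0.38584808 -0.04134283]
plate [0.37831132 0.00556663]
plate [ 0.39734139 -0.01549156]
```

Emit:
drive_tool([
  [[0, 0, -1.5], 0],
  [[0, 0, -1.5], 0],
  [[0, 0, -1.5], 0],
  [[0, 0, -1.1], 0],
  [[0, 0, -0.4], 0],
  [[0.5, 0.1, 0], 0],
  [[0.8, 0.1, 0], 0],
  [[0.8, 0.1, 0], 0],
  [[0.7, 0.1, 0], 0],
  [[0.25, 0, 0], 0],
])

```text
time: 7.85
ee_pos: [0.4487, -0.0105, 0.0396]
eef_rot: [-0.068, 0.998, -0.0, 0.0]
ft_force: [0.4, -0.2, -2.1]
width: 0.0495
grip_force: 40.0
```

Emit:
drive_tool([
  [[0, 0, 0], 0],
  [[0, 0, -0.2], 0],
  [[0, 0, -0.2], 0],
  [[0, 0, -0.1], 0],
  [[0, 0, -0.05], 0],
  [[0, 0, 0], 0],
  [[0, 0, 0], 0],
  [[0, 0, 0], 0],
  [[0, 0, 0], 0],
  [[0, 0, 0], 0],
])

```text
time: 9.1
ee_pos: [0.4482, -0.0105, 0.0341]
eef_rot: [-0.068, 0.998, 0.0, -0.0]
ft_force: [-0.3, -0.1, -3.4]
width: 0.0494
grip_force: 40.0
```

Emit:
drive_tool([
  [[0, 0, 0], 0],
  [[0, 0, 0], 0],
  [[0, 0, 0], 0],
  [[0, 0, 0], 0],
  [[0, 0, 0.5], 0],
  [[0, 0, 1.5], 0],
  [[-1.0, 0, 2], 0],
  [[-2.0, 0, 3], 0],
  [[-2.0, -1, 4], 0],
  [[-1.0, -2, 4], 0],
], hand=0)

```text
time: 10.35
ee_pos: [0.3873, -0.0408, 0.1862]
eef_rot: [-0.068, 0.998, 0.0, 0.001]
ft_force: [1.3, 0.3, 0.5]
width: 0.0869
grip_force: 0.0
```

```bash
python3 - <<'E'
from h import *
wristshot('w5')
s=r.read_state();print(s['time'],s['ee_pos'].round(4),s['eef_rot'].round(4))
for t in (150,180,205): fitplate('w5',.4686,-.0072,.038,t,.075)
c=vision.camera('scene')['color'][:,:,::-1];cv2.imwrite('pics/scene1.png',c)
for t in (150,180,205): fitplate('w5',.4445,-.298,.014,t,.08)
fitplate('scene1' ,.4686,-.0072,.038,180,.075) if 0 else None
im=cv2.imread('pics/w5.png');cv2.imwrite('pics/w5.png',im)
E
```

```text
10.4 [ 0.3888 -0.0436  0.1908] [-6.660e-02  9.978e-01  6.000e-04  3.300e-03]
w5 thr 150 centre [ 0.4472 -0.0097] mm 66.7 51.3 yaw 7.04
w5 thr 150 centre [0.4331 0.0383] mm 79.0 58.0 yaw 0.0
w5 thr 180 centre [ 0.4474 -0.0094] mm 65.4 50.0 yaw 7.29
w5 thr 180 centre [0.4328 0.039 ] mm 78.5 56.5 yaw 0.0
w5 thr 205 centre [ 0.4475 -0.0094] mm 64.8 49.4 yaw 7.13
w5 thr 205 centre [0.4324 0.0396] mm 77.5 27.5 yaw 0.0
w5 thr 150 centre [ 0.4442 -0.2982] mm 159.5 159.5 yaw -90.0
w5 thr 180 centre [ 0.4442 -0.2983] mm 159.5 159.5 yaw 0.0
w5 thr 205 centre [ 0.4499 -0.3139] mm 168.7 110.1 yaw -10.3
w5 thr 205 centre [ 0.4202 -0.2265] mm 79.5 16.0 yaw 0.0
```

View pics/w5.png

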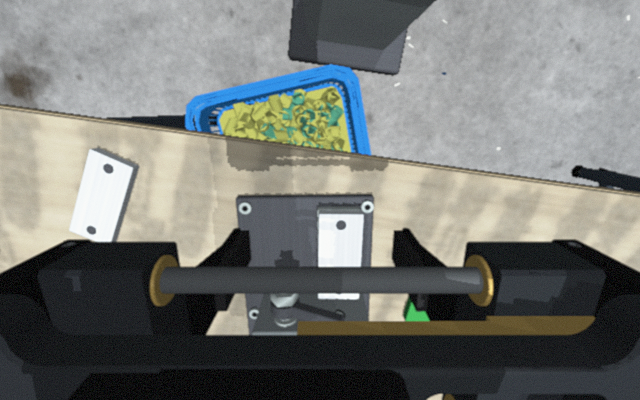

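The plate lies on the pad, with its near end at about (340,210), and matches the pad estimate within 1 mm. Next is plate B at (103,195).

Emit:
drive_tool([
  [[0.3, -2.0, 0], -3],
  [[0.5, -3.5, 0], -4],
  [[0.5, -4.0, 0], -4],
  [[0.5, -4.0, -1], -4],
  [[0.5, -4.0, -2], -4],
  [[0.5, -3.5, -2.5], -4],
  [[0.5, -3.0, -2.5], -2.5],
  [[0.4, -1.1, -2], 0],
  [[0, 0, -1.5], 0],
  [[0, 0, 0], 0],
])

```text
time: 11.7
ee_pos: [0.4239, -0.2912, 0.0679]
eef_rot: [0.154, 0.988, -0.0, -0.002]
ft_force: [0.4, 0.0, 1.1]
width: 0.0871
grip_force: 0.0
```

```bash
python3 - <<'E'
from h import *
wristshot('w6')
s=r.read_state();print(s['time'],s['ee_pos'].round(4),s['eef_rot'].round(4), 'yaw',-2*np.degrees(np.arctan2(s['eef_rot'][0],s['eef_rot'][1])))
for t in (205,215,225): fitplate('w6',.4445,-.298,.014,t,.06)
E
```

```text
11.75 [ 0.4247 -0.2913  0.0688] [ 1.540e-01  9.881e-01 -0.000e+00 -7.000e-04] yaw -17.712822073070395
w6 thr 205 centre [ 0.4284 -0.2888] mm 73.4 49.1 yaw -17.63
w6 thr 205 centre [ 0.4995 -0.293 ] mm 12.0 9.0 yaw -90.0
w6 thr 215 centre [ 0.4284 -0.2888] mm 72.9 48.8 yaw -17.65
w6 thr 225 centre [ 0.45   -0.2959] mm 47.2 30.8 yaw 82.69
w6 thr 225 centre [ 0.412  -0.2682] mm 24.0 19.5 yaw 0.0
```

Emit:
drive_tool([
  [[0.1, 0.3, -1.0], 0],
  [[0, 0, -1.2], 0],
  [[0, 0, -1.2], 0],
  [[0, 0, -1.0], 0],
  [[0, 0, -0.8], 0],
  [[0, 0, -0.4], 0],
  [[0, 0, -0.2], 0],
  [[0, 0, 0], 0],
  [[0, 0, 0], 0],
  [[0, 0, 0], 0],
])

```text
time: 13.0
ee_pos: [0.4263, -0.2886, 0.0113]
eef_rot: [0.154, 0.988, 0.0, 0.0]
ft_force: [0.3, 0.3, -0.4]
width: 0.0871
grip_force: 0.0
```

Emit:
drive_tool([
  [[0, 0, 0], 0],
  [[0, 0, 0], 0],
  [[0, 0, 0], 0],
  [[0, 0, 0], 0],
  [[0, 0, 0], 0],
  [[0, 0, 0], 0],
  [[0, 0, 0], 0],
  [[0, 0, 0], 0],
  [[0, 0, 1], 0],
  [[0, 0, 2], 0],
], hand=1, newtons=40)

```text
time: 14.25
ee_pos: [0.4256, -0.2884, 0.0417]
eef_rot: [0.154, 0.988, 0.0, -0.001]
ft_force: [0.5, 0.4, -1.0]
width: 0.0499
grip_force: 40.0
```

Emit:
drive_tool([
  [[0, 1.0, 3.0], 2],
  [[-0.1, 3.0, 2.5], 4],
  [[-0.1, 4.0, 1.5], 4],
  [[-0.1, 4.0, 0], 4],
  [[-0.1, 4.0, 0], 4],
  [[-0.1, 4.0, 0], 4],
  [[-0.1, 4.0, 0], 3.3],
  [[-0.1, 2.5, 0], 0],
  [[-0.1, 0.9, 0], 0],
  [[0, 0, 0], 0],
])

```text
time: 15.5
ee_pos: [0.4183, -0.0149, 0.1116]
eef_rot: [-0.066, 0.998, 0.0, 0.0]
ft_force: [-0.5, 0.1, -0.8]
width: 0.0495
grip_force: 40.0
```

```bash
python3 - <<'E'
from h import *
wristshot('w7')
s=r.read_state();print(s['time'],s['ee_pos'].round(4),'yaw',-2*np.degrees(np.arctan2(s['eef_rot'][0],s['eef_rot'][1])),s['width'])
for t in (180,205,215): fitplate('w7',.44,-.011,s['ee_pos'][2]+.0028,t,.075)
E
```

```text
15.55 [ 0.4183 -0.0155  0.1115] yaw 7.545441459697282 0.04955359394773287
w7 thr 180 centre [0.387  0.0263] mm 74.5 44.0 yaw -90.0
w7 thr 180 centre [ 0.454  -0.0056] mm 56.3 20.2 yaw -82.41
w7 thr 205 centre [ 0.4541 -0.0059] mm 55.3 19.9 yaw -82.15
w7 thr 205 centre [0.3682 0.0597] mm 7.5 6.5 yaw -90.0
w7 thr 215 centre [ 0.454  -0.0059] mm 55.0 19.7 yaw -82.41
```

Emit:
drive_tool([
  [[0, 0, -1.5], 0],
  [[0, 0, -1.5], 0],
  [[0, 0, -1.5], 0],
  [[0, 0, -0.9], 0],
  [[0, 0, -0.35], 0],
  [[0.5, 0.1, 0], 0],
  [[0.8, 0.2, 0], 0],
  [[0.8, 0.1, 0], 0],
  [[0.6, 0.1, 0], 0],
  [[0.25, 0, 0], 0],
])

```text
time: 16.8
ee_pos: [0.4481, -0.0095, 0.0536]
eef_rot: [-0.066, 0.998, -0.0, -0.0]
ft_force: [-0.8, -0.4, -1.3]
width: 0.049
grip_force: 40.0
```

Emit:
drive_tool([
  [[0, 0, 0], 0],
  [[0, 0, -0.2], 0],
  [[0, 0, -0.15], 0],
  [[0, 0, -0.05], 0],
  [[0, 0, 0], 0],
  [[0, 0, 0], 0],
  [[0, 0, 0], 0],
  [[0, 0, 0], 0],
  [[0, 0, 0], 0],
  [[0, 0, 0], 0],
])

```text
time: 18.05
ee_pos: [0.4476, -0.0095, 0.0496]
eef_rot: [-0.066, 0.998, 0.0, -0.0]
ft_force: [0.2, 0.1, -1.2]
width: 0.0494
grip_force: 40.0
```

Emit:
drive_tool([
  [[0, 0, 0], 0],
  [[0, 0, 0], 0],
  [[0, 0, 0], 0],
  [[0, 0, 0], 0],
  [[0, 0, 0.5], 0],
  [[0, 0, 1.5], 0],
  [[-1.0, 0, 2], 0],
  [[-2.0, 0, 3], 0],
  [[-2.0, -1, 3], 0],
  [[-1.0, -2, 4], 0],
], hand=0)

```text
time: 19.3
ee_pos: [0.3865, -0.0399, 0.1911]
eef_rot: [-0.067, 0.998, 0.0, 0.0]
ft_force: [1.3, 0.5, 0.2]
width: 0.087
grip_force: 0.0
```

```bash
python3 - <<'E'
from h import *
wristshot('w8')
s=r.read_state();print(s['time'],s['ee_pos'].round(4),s['eef_rot'].round(4))
for t in (180,205): fitplate('w8',.4686,-.0072,.052,t,.075)
a=cv2.imread('pics/w8.png')[130:350,180:420]
c=vision.camera('scene');cv2.imwrite('pics/scene2.png',c['color'][:,:,::-1])
b=cv2.imread('pics/scene2.png')[180:280,260:370]
cv2.imwrite('pics/c8.png',np.vstack([cv2.resize(a,(520,477)),]))
E
```

```text
19.35 [ 0.3882 -0.0427  0.196 ] [-6.470e-02  9.979e-01  7.000e-04  3.000e-03]
w8 thr 180 centre [ 0.4434 -0.0083] mm 61.3 51.3 yaw 5.71
w8 thr 180 centre [0.4301 0.0338] mm 73.0 57.0 yaw 0.0
w8 thr 205 centre [ 0.4433 -0.0089] mm 60.0 49.5 yaw 7.35
w8 thr 205 centre [0.4296 0.037 ] mm 72.0 26.5 yaw 0.0
```

View pics/c8.png

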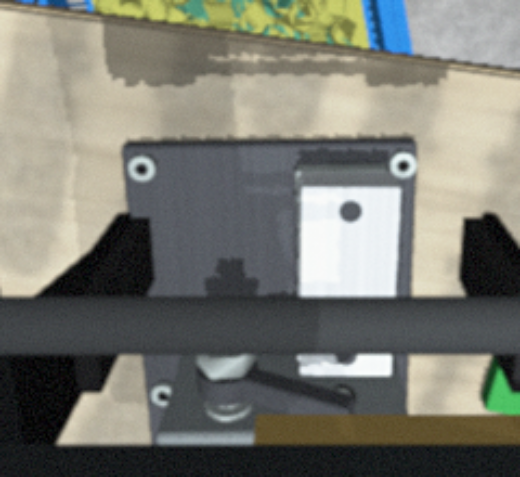

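The second plate lies flush on the first: near end at crop (350,187), about 1–2 mm from the pad's axes. The arm is still raised. Next is the bolt head.

Emit:
drive_tool([
  [[2.0, 0, 0], 0],
  [[3.0, -0.5, 0], 0],
  [[3.5, -0.5, 0], 0],
  [[3.5, -0.5, 0], 0],
  [[3.2, 0, 0], 0],
  [[2.5, 0, 0], 0],
  [[1.0, 0, -1], 0],
  [[0, 0, -2], 0],
  [[0, 0, -2], 0],
  [[0, 0, -1], 0],
])

```text
time: 20.65
ee_pos: [0.5735, -0.0545, 0.1283]
eef_rot: [-0.066, 0.998, 0.0, -0.001]
ft_force: [-0.7, 0.4, -0.1]
width: 0.087
grip_force: 0.0
```

```bash
python3 - <<'E'
from h import *
wristshot('w9');c=vision.camera('side');cv2.imwrite('pics/side9.png',c['color'][:,:,::-1])
s=r.read_state();print(s['time'],s['ee_pos'].round(4),s['eef_rot'].round(4))
print(proj('side',[.575,-.0553,.062]))
a=np.radians(7.7);Rz=np.array([[np.cos(a),-np.sin(a)],[np.sin(a),np.cos(a)]]);p=np.array([.4686,-.0072])
P=lambda x,y:p+Rz@(np.array([x,y])-[-33,32])/1e3
print('head',P(66,-30))
img=cv2.imread('pics/side9.png')
for q in [(30,-65,84),(30,65,84),(100,-65,74),(100,65,74),(92,65,74),(40,65,84)]:
    u=proj('side',[*P(q[0],q[1]),q[2]/1e3]);cv2.circle(img,tuple(np.int32(np.round(u))),1,(0,0,255),-1)
u=np.int32(proj('side',[.575,-.0553,.062]))
cv2.imwrite('pics/side9c.png',cv2.resize(img[u[1]-75:u[1]+75,u[0]-100:u[0]+100],None,fx=4,fy=4,interpolation=cv2.INTER_CUBIC))
E
```

```text
20.75 [ 0.5737 -0.0545  0.1287] [-6.620e-02  9.978e-01  1.000e-04 -9.000e-04]
[332.08393527 196.34050288]
head [ 0.57501448 -0.05537633]
```

View pics/side9c.png

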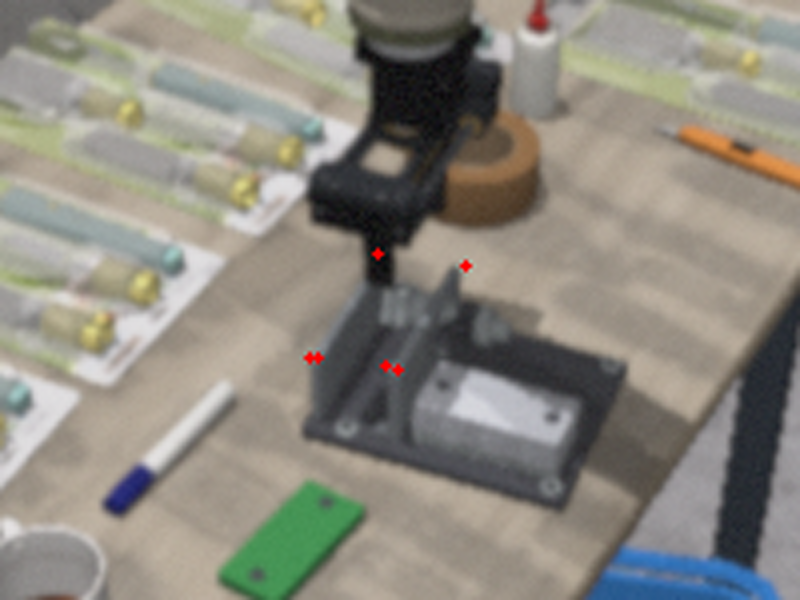

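The side view shows the gripper directly above the gap. The head is at crop (405,300), where it was predicted, and the plates are piled at (500,400). I'll descend straddling the head.

Emit:
drive_tool([
  [[0.15, -0.1, -0.5], 0],
  [[0, 0, -1.0], 0],
  [[0, 0, -1.2], 0],
  [[0, 0, -1.2], 0],
  [[0, 0, -1.2], 0],
  [[0, 0, -1.0], 0],
  [[0, 0, -0.7], 0],
  [[0, 0, -0.4], 0],
  [[0, 0, 0], 0],
  [[0, 0, 0], 0],
])

```text
time: 22.0
ee_pos: [0.5764, -0.0556, 0.0579]
eef_rot: [-0.066, 0.998, 0.0, 0.0]
ft_force: [-1.0, -0.6, 0.9]
width: 0.0869
grip_force: 0.0
```

Emit:
drive_tool([
  [[0, 0, 0], 0],
  [[0, 0, 0], 0],
  [[0, 0, 0], 0],
  [[0, 0, 0], 0],
  [[0, 0, 0], 0],
  [[0, 0, 0], 0],
  [[0, 0, 0], 0],
  [[0, 0, 0], 0],
  [[0, 0, 0], 0],
  [[0, 0, 0], 0],
], hand=1, newtons=60)

```text
time: 23.25
ee_pos: [0.5762, -0.0554, 0.0576]
eef_rot: [-0.066, 0.998, 0.0, -0.0]
ft_force: [-0.9, 1.4, 0.4]
width: 0.0334
grip_force: 60.0
```

```bash
python3 - <<'E'
from h import *
s=r.read_state();print({k:np.round(v,4) for k,v in s.items() if k[0]!='j'})
E
```

```text
{'time': np.float64(23.25), 'ee_pos': array([ 0.5762, -0.0554,  0.0576]), 'eef_rot': array([-6.640e-02,  9.978e-01,  1.000e-04, -0.000e+00]), 'ft_force': array([-0.8861,  1.372 ,  0.4069]), 'torque': array([0.3988, 0.0954, 0.0478]), 'grip_force': np.float64(59.9908), 'width': np.float64(0.0334)}
```

Emit:
drive_tool([
  [[0, 0.1, 0], 0],
  [[0, 0.1, 0], 0],
  [[0, 0.1, 0.1], 0],
  [[0, 0, 0.1], 0],
  [[0, 0, 0.1], 0],
  [[0, 0, 0.1], 0],
  [[0, 0, 0.1], 0],
  [[0, 0, 0], 0],
  [[0, 0, 0], 0],
  [[0, 0, 0], 0],
])

```text
time: 24.5
ee_pos: [0.5758, -0.0552, 0.0596]
eef_rot: [-0.066, 0.998, -0.003, -0.0]
ft_force: [17.4, -11.8, -39.3]
width: 0.0326
grip_force: 60.0
```

```bash
python3 - <<'E'
from h import *
s=r.read_state();print({k:np.round(v,4) for k,v in s.items() if k[0]!='j'})
E
```

```text
{'time': np.float64(24.5), 'ee_pos': array([ 0.5758, -0.0552,  0.0596]), 'eef_rot': array([-6.560e-02,  9.978e-01, -2.700e-03, -2.000e-04]), 'ft_force': array([ 17.3774, -11.7657, -39.2859]), 'torque': array([-2.2933, -3.7739,  0.2715]), 'grip_force': np.float64(59.9591), 'width': np.float64(0.0326)}
```

Emit:
drive_tool([
  [[0, 0, 0], 0],
  [[0, 0, 0], 0],
  [[0, 0, 0.1], 0],
  [[0, 0, 0.1], 0],
  [[0, 0, 0.1], 0],
  [[0, 0, 0.1], 0],
  [[0, 0, 0], 0],
  [[0, 0, 0], 0],
  [[0, 0, 0], 0],
  [[0, 0, 0], 0],
], newtons=30)

```text
time: 25.75
ee_pos: [0.576, -0.0553, 0.0647]
eef_rot: [-0.066, 0.998, -0.002, 0.0]
ft_force: [11.7, -10.6, -25.3]
width: 0.0278
grip_force: 29.9
```

```bash
python3 - <<'E'
from h import *
s=r.read_state();print({k:np.round(v,4) for k,v in s.items() if k[0]!='j'})
E
```

```text
{'time': np.float64(25.75), 'ee_pos': array([ 0.576 , -0.0553,  0.0647]), 'eef_rot': array([-0.0656,  0.9978, -0.0024,  0.    ]), 'ft_force': array([ 11.6758, -10.639 , -25.3482]), 'torque': array([-2.2139, -2.4927,  0.3664]), 'grip_force': np.float64(29.9357), 'width': np.float64(0.0278)}
```

Emit:
drive_tool([
  [[0, 0, 0], 0],
  [[0, 0, 0], 0],
  [[0, 0, 0], 0],
  [[0, 0, 0], 0],
  [[0, 0, -0.1], 0],
  [[0, 0, -0.1], 0],
  [[0, -0.1, 0], 0],
  [[0, -0.1, 0], 0],
  [[0, -0.1, 0], 0],
  [[0, 0, 0], 0],
], newtons=60)

```text
time: 27.0
ee_pos: [0.5761, -0.0554, 0.0645]
eef_rot: [-0.066, 0.998, 0.0, -0.0]
ft_force: [1.0, -3.4, -2.9]
width: 0.0276
grip_force: 60.0
```

```bash
python3 - <<'E'
from h import *
for i in range(3):
    s=r.read_state();print({k:np.round(v,4) for k,v in s.items() if k[0]!='j'})
    vision.camera('side') if i<2 else 0
E
```

```text
{'time': np.float64(27.0), 'ee_pos': array([ 0.5761, -0.0554,  0.0645]), 'eef_rot': array([-6.640e-02,  9.978e-01,  1.000e-04, -1.000e-04]), 'ft_force': array([ 1.0358, -3.3932, -2.946 ]), 'torque': array([-0.3572, -0.1678,  0.2761]), 'grip_force': np.float64(59.9865), 'width': np.float64(0.0276)}
{'time': np.float64(27.05), 'ee_pos': array([ 0.5761, -0.0554,  0.0645]), 'eef_rot': array([-6.640e-02,  9.978e-01,  0.000e+00, -1.000e-04]), 'ft_force': array([ 0.2061, -3.4502, -3.3571]), 'torque': array([-0.3325, -0.1847,  0.355 ]), 'grip_force': np.float64(59.986), 'width': np.float64(0.0274)}
{'time': np.float64(27.1), 'ee_pos': array([ 0.5761, -0.0554,  0.0645]), 'eef_rot': array([-6.640e-02,  9.978e-01,  1.000e-04, -1.000e-04]), 'ft_force': array([ 0.0733, -2.9586, -4.4069]), 'torque': array([-0.4006, -0.1514,  0.3286]), 'grip_force': np.float64(59.9857), 'width': np.float64(0.0272)}
```

```bash
cat > m.py <<'E'
from h import *
T=[];F=[]
for i in range(8):
    s=r.read_state();T.append(s['torque']);F.append(s['ft_force']);vision.camera('side')
T=np.array(T);F=np.array(F);M=T[:,0]-.215*F[:,1]
print('F',F.mean(0),'M',M.mean(),M.std()/8**.5,'w',s['width'],s['grip_force'],s['ee_pos'],s['time'])
E
python3 m.py
```

```text
F [ 0.36219201 -2.20116859 -3.77146202] M 0.10798299859313651 0.030034905920606002 w 0.027597733553979976 59.9832558631897 [ 0.57608101 -0.05544617  0.06449063] 27.45
```

Emit:
drive_tool([
  [[0, 0.1, 0], 0],
  [[0, 0.1, 0], 0],
  [[0, 0.1, 0], 0],
  [[0, 0.1, 0], 0],
  [[0, 0.1, 0], 0],
  [[0, 0.1, 0], 0],
  [[0, 0, 0], 0],
  [[0, 0, 0], 0],
  [[0, 0, 0], 0],
  [[0, 0, 0], 0],
])

```text
time: 28.75
ee_pos: [0.5761, -0.0552, 0.0645]
eef_rot: [-0.064, 0.998, -0.003, 0.0]
ft_force: [3.0, -19.1, -9.0]
width: 0.0275
grip_force: 60.0
```

```bash
python3 m.py
```

```text
F [  3.58160515 -19.03443993  -9.15646279] M -0.058000588296717004 0.025001660944910666 w 0.027222401005518194 60.03565549850464 [ 0.57605814 -0.05518792  0.06451444] 29.1
```

Emit:
drive_tool([
  [[0, 0.1, 0], 0],
  [[0, 0.1, 0], 0],
  [[0, 0.1, 0], 0],
  [[0, 0.1, 0], 0],
  [[0, 0.1, 0], 0],
  [[0, 0.1, 0], 0],
  [[0, 0, 0], 0],
  [[0, 0, 0], 0],
  [[0, 0, 0], 0],
  [[0, 0, 0], 0],
])

```text
time: 30.4
ee_pos: [0.576, -0.055, 0.0646]
eef_rot: [-0.062, 0.998, -0.007, 0.001]
ft_force: [7.0, -36.4, -14.3]
width: 0.0277
grip_force: 60.2
```

```bash
sed -i 's/range(8)/range(16)/;s/8\*\*/16**/' m.py; python3 m.py; python3 - <<'E'
from h import *
s=r.read_state();print(s['eef_rot'].round(4),s['torque'],s['ft_force'])
vision.camera('wrist');c=vision.camera('scene')
cv2.imwrite('pics/f.png',cv2.resize(c['color'][170:290,240:400,::-1],None,fx=5,fy=5,interpolation=cv2.INTER_CUBIC))
E
```

```text
F [  6.87323673 -36.81878536 -13.95414386] M 0.3305336409051211 0.02981425729818032 w 0.02750563649207346 60.166200399398804 [ 0.57605233 -0.05501474  0.06459355] 31.15
[-6.23e-02  9.98e-01 -6.70e-03  7.00e-04] [-7.58966038 -1.51348487  0.87372985] [  6.49088077 -37.14905115 -15.56326583]
```

View pics/f.png

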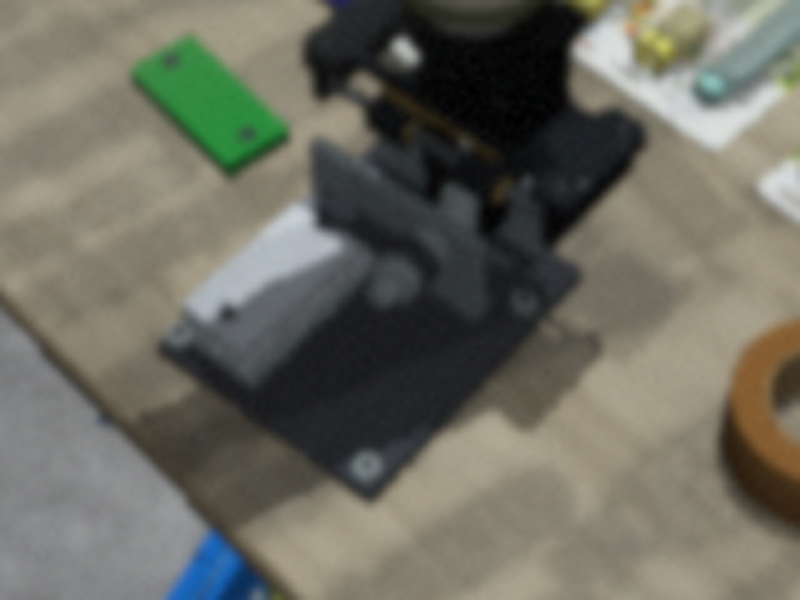

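The arm is down on the pile, which still looks square, and the bolt moment has risen, so the foot is bearing. I'll push slightly more for margin.

Emit:
drive_tool([
  [[0, 0.1, 0], 0],
  [[0, 0.1, 0], 0],
  [[0, 0.1, 0], 0],
  [[0, 0, 0], 0],
  [[0, 0, 0], 0],
  [[0, 0, 0], 0],
  [[0, 0, 0], 0],
  [[0, 0, 0], 0],
  [[0, 0, 0], 0],
  [[0, 0, 0], 0],
])

```text
time: 32.55
ee_pos: [0.5761, -0.0549, 0.0646]
eef_rot: [-0.061, 0.998, -0.008, 0.001]
ft_force: [8.3, -45.3, -17.6]
width: 0.0273
grip_force: 60.3
```

```bash
python3 m.py
```

```text
F [  8.82185222 -45.47816973 -16.73959591] M 0.4772280830022422 0.020142023101839053 w 0.027699170390470228 60.257413387298584 [ 0.5760746  -0.05493036  0.06462577] 33.3
```

```bash
python3 -c "
from bench import r
print(r.close_job())"
```

```text
the job is handed in; nothing more can be done
None
```

I handed the job in at about 33 s: both plates are piled within about 2 mm of the pad, and the bolt head is gripped at 60 N with the clamp arm down. I could only infer the arm's pressure on the pile from the wrist moment, at roughly 5 N or more, and the hand-in gave no verdict.

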